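# Index a circuit-board holder to its next hole

### The job

The circuit board sits on a swing arm that a spring pin locks into a row of holes. Hook a fingertip under the pin's pull ring, lift the pin out of its hole, swing the arm to the very next hole on the side where the bench magnifier stands, and let go so that the pin springs fully home there and keeps the arm locked. Only hook the ring, never pinch it or force it, and leave the loose things on the bench where they are.

Things in the scene. Friction and masses are not known exactly. Their poses are not given: they have to be found in the camera images.
- index_base: Fixed base of the board holder: grey plate 200 x 220 mm, 18 mm high, carrying an aluminium index plate. Origin: on the bench under the swing arm's vertical hinge. Its x axis points from the hinge to the middle hole, away from the robot within 15 degrees; y to the left seen along x; z up. At the start the pin is in the middle hole. The hinge's cap is 48 mm across and ends 63 mm above the bench.
- link (a joint): Angle of the swing arm about its vertical hinge, rad: 0 at the middle hole, positive anticlockwise seen from above (to +y of index_base). Holes at -0.698, -0.349, 0, 0.349, 0.698; stops at -0.8, 0.8. With the pin in a hole it has about 0.012 rad of play each way; with the pin lifted it swings under about 1.5 N at the ring and stays where left.
- plunger (a joint): Lift of the spring pin, m: 0 = home in a hole, 0.030 = stop. The pin (8 mm thick, round tip) slides straight up in the arm. Its tip clears the index plate at 0.012; between holes it rests on the plate at 0.012 and drops in by itself when the arm comes over a hole. The spring pulls it down with about 4 N at 0, 6.5 N at 0.012 and 9.5 N at 0.030.
- ring_top (a point): Centre of the top bar of the pin's pull ring, on the pin's axis, 110 mm from the hinge, 116 mm above the bench with the pin home. The ring, fixed to the pin, is an upright steel D of 6 mm round bar; opening 50 mm wide, from 3 to 41 mm below this point, corners bevelled 6 to 8 mm. x axis: along the arm away from the hinge, the way through the ring; y: along the bar; z up.
- barrel_top (a point): Centre of the top of the steel barrel (22 mm thick) on the swing arm in which the pin slides, under the ring, 66 mm above the bench, 110 mm from the hinge. The arm on both sides of it is 36 mm wide, its top 46 mm above the bench. Pushing a side post of the ring sideways with the pin lifted swings the arm. The index plate under it (top 30 mm above the bench) has five 10 mm holes, 38 mm apart.
- board (a point): Centre of the top of the green circuit board (96 x 110 mm) screwed to the outer end of the swing arm, 215 mm from the hinge, 56 mm above the bench; its holder is 110 mm along the arm and 130 mm across it, parts on it end 67 mm above the bench. Axes as ring_top.
- magnifier: Fixed bench magnifier: round dark foot 110 mm across, thin bent steel stem and a round lens 100 mm across, tilted, about 180 mm above the bench. Origin under the foot's centre. It stands beside the holder, on the left or the right; the soldering-iron stand is on the other side. The arm is to go to the hole on the magnifier's side (sign of its y in the frame of index_base).
- iron_stand: Fixed soldering-iron stand on the other side: dark foot 130 x 85 mm with a yellow sponge block and a sloping wire coil that holds the iron, about 150 mm high. Origin under the foot's centre. Nothing to do with it.
- mug: Black mug, 82 mm across, 95 mm high, loose; origin under its centre. Leave alone.
- driver_a: Large screwdriver, 200 mm, black handle, lying loose beyond the holder; leave alone.
- driver_b: Small screwdriver, 170 mm, orange handle, lying loose near the robot on the right; leave alone.
- flux_jar: Amber jar, 52 mm across, 60 mm high, loose on the right; leave alone.
- spool: Metal solder reel, 60 mm across, 40 mm high, standing loose on its flange; leave alone.
- pliers: Pliers with red handles, 160 mm, lying loose; leave alone.
Mind the look-alikes: they are no part of the job. What is shaped like the magnifier but blue is not meant.

How it is judged:
By the outcome, as a careful person would: the job done as asked, in the order asked, and still so for the second after the job is handed in, with the robot touching nothing.
It also fails if it takes over 38 s, if anything falls off the work surface, if the arm or the gripper's body presses on something with over 40 N, if the wrist force passes 120 N, or if a joint passes its speed limit or range.

### The arm

A 6-joint arm with a two-finger parallel gripper is mounted at the origin on the work surface. World frame = base frame: x ahead of the robot, y to its left, z up, the work surface at z = 0. Lengths are in m, angles in degrees, forces in N, time in s.
With the tool pointing down it reaches from about 0.25 to 0.775 m from the base axis. Payload 8.9 kg.
Tool frame: the origin (TCP) lies midway between the tips of the shut fingers; the grasp point (between the pads) lies 19 mm behind it (ctrl.tcp_to_grasp is the distance from the TCP to the grasp point, in m); z points along the fingers, y is the line along which they close (so a half turn about z gives the same grasp; the last joint's range is limited). The gripper opens to 85 mm and grips with 20 to 120 N. Pads are 22 mm wide; open, the fingers measure 114 mm over their backs; the gripper's body (76 mm by 85 mm) begins 54 mm behind the grasp point. The pads swing forward as they close: fully open they stand 13 mm farther back than shut.
Start: joints at [64.498, 16.656, -8.789, 64.555, 0, 82.019], TCP at [0.158, 0.501, 0.231] pointing down, gripper open.
Joint ranges: [-144.48, 144.48], [-52.06, 99.96], [-74.48, 78.29], [-112.23, 115.85], [-86.99, 84.42], [-180, 180]. Speed limits (degrees/s): [127.2, 127.2, 159.86, 180, 180, 180].

### API

Orientations are given as [roll, pitch, yaw] about the fixed x, y, z axes, in that order (R = Rz(yaw) Ry(pitch) Rx(roll)).
In Python, from rig import ctrl, snapshot, finder gives the robot as it stands.
- The arm moves only by the tool jog_arm, never from a script. Its argument "deltas" is a list of rows, each an object of numbers: "tx", "ty", "tz": the shift along the world's x, y, z in cm; "ax", "ay", "az": the turn, a rotation vector about the world's x, y, z in degrees; "fingers": the finger opening in cm, from 0 to 8.54. A call has exactly 10 rows; each row shifts and turns the commanded pose from where the row before left it; what a row does not reach is not made up. A row lasts 1/8 s, in which the tool goes at most 62.5 mm and 10.7 degrees, less where a joint would pass 70% of its speed; a pose out of reach is approached as far as the arm can. A call with a gripper value outside its range is refused whole. The fingers move at their own pace and stop on an object; "grip_force" is the grip in N (left out, the last holds). Time passes only in rows, so rows that do not move let the fingers close, or fill a call up. It gives the time, the measured TCP pose, the force, the opening and the grip force at its end, in the units of the state.
- ctrl.get_obs(): the state, without advancing time (a new reading comes with each control period).
- snapshot(name): name is "side" or "top" or "wrist"; returns a dict with "pixels" (400x640x3 uint8, red, green, blue), "camera_matrix" (3x3 intrinsics, pixels), "eye" and "attitude" of the camera in the world; the wrist camera has in their place "tool_from_camera" (4x4, takes a point from camera to tool coordinates, whose origin is the TCP and whose axes are the flange's). Camera axes: x right, y down, z forward; pixel columns grow to the right and rows downward; lengths in m; the calibration is good to about 2 mm. A picture is of the moment at which its call begins: read the wrist's pose just before it. There is no depth.
- ctrl.sign_off(): hands the job in; it is judged then, once.
Trained networks look in the newest picture that a camera, given by its name, has taken for a name from the list of things; names that differ only in an ending like _2 or _b are one class to them, and where a whole thing is asked for, a point or a joint stands for the part that bears it (a point fixed in the world has none). Each returns a list of dicts, best first, with "confidence" (0 to 1); they miss things now and then, are a little off and sometimes report something else, mostly with a low value. They report only what shows in the picture. A call takes as long as a camera call. They do not tell look-alikes from the thing itself.
- finder.spot_in(camera, name): "box" ([left, top, width, height] in pixels, round what is visible of it).
- finder.trace(camera, name): "mask" (400x640 bool, what is visible of it) and "box" ([left, top, width, height] in pixels, round what is visible of it).
The state is a dict: "t": time; "q": joint angles; "qd": joint speeds; "joint_torque": joint torques, N m; "tool_pos": TCP position; "eef_rot": TCP orientation; "force": force on the tool from outside, world axes, zero at the start; "moment": the same for the moment, N m; "finger_gap": finger opening in m; "grasp_force": force on a finger pad.
Only numpy, scipy, OpenCV 4.12 (cv2) and the standard library are available. Lean on these libraries where they do the work, as an engineer would, in place of code of your own. Each camera call takes 0.05 s, during which the arm holds its last target. There are 200 camera calls.

## Working session

There is one attempt and no reset: what is moved stays moved. The work goes in short steps, Python scripts to look and compute and a tool call to move; the robot and the scene stay as the last step left them, time stands still between calls to the robot, and variables do not carry over. Pictures are saved under pics/ and viewed, at most 12 in all, crops included, and the job is handed in when it is done.

Besides the shell and the picture viewer there is one more tool, called after "Request:" as name(argument=value, ...) on one line, values as JSON. jog_arm: Moves the arm, as the interface text tells. Its arguments: {"type":"object","properties":{"deltas":{"type":"array","items":{"type":"object","properties":{"tx":{"type":"number"},"ty":{"type":"number"},"tz":{"type":"number"},"ax":{"type":"number"},"ay":{"type":"number"},"az":{"type":"number"},"fingers":{"type":"number"}}}},"grip_force":{"type":"number"}},"required":["deltas"]}

```bash
mkdir -p pics; cat > h.py <<'E'
import numpy as np, cv2
from rig import ctrl, snapshot, finder
def save(s,n): cv2.imwrite('pics/'+n,cv2.cvtColor(s['pixels'],cv2.COLOR_RGB2BGR))
E
python3 - <<'E'
from h import *
import pickle
d={}
for c in ['top','side']:
    s=snapshot(c); save(s,c+'0.png'); d[c]=s
    print(c,s['camera_matrix'],s['eye'],s['attitude'])
    for n in ['ring_top','barrel_top','board','magnifier','iron_stand','index_base']:
        print(n,[(np.round(r['box']),round(r['confidence'],2)) for r in finder.spot_in(c,n)[:3]])
pickle.dump(d,open('s0.pkl','wb'))
print(ctrl.get_obs())
E
```

```text
top [[422.92800408   0.         316.73041891]
 [  0.         422.92800408 208.57179513]
 [  0.           0.           1.        ]] [0.3355194  0.07792841 1.44350437] [-1.71942448e+02  1.08888436e-01 -9.04841096e+01]
ring_top [(array([348., 208.,  19.,   5.]), 0.42)]
barrel_top [(array([332., 165.,  44.,  88.]), 0.78)]
board [(array([335., 166.,  41.,  86.]), 0.65)]
magnifier [(array([252., 164.,  39.,  31.]), 0.96), (array([118., 250.,  58.,  45.]), 0.86), (array([132., 198.,  52.,  33.]), 0.76)]
iron_stand [(array([441., 182.,  30.,  50.]), 0.8), (array([433., 240.,  20.,  15.]), 0.6)]
index_base [(array([438., 242.,  17.,  13.]), 0.74), (array([323., 166.,  69.,  92.]), 0.68)]
side [[394.9989041    0.         314.65600905]
 [  0.         394.9989041  197.38794257]
 [  0.           0.           1.        ]] [ 0.33010755 -0.9310214   0.82638728] [-126.27034841    0.86697084  -11.72217019]
ring_top [(array([280., 209., 102.,  34.]), 0.27)]
barrel_top [(array([276., 207., 102.,  36.]), 0.96)]
board [(array([280., 208., 101.,  35.]), 0.94)]
magnifier [(array([314., 138.,  36.,  58.]), 0
[... 200 characters left out ...]
([264., 208., 113.,  68.]), 0.66)]
{'t': 0.7, 'q': array([ 6.44974380e+01,  1.66553075e+01, -8.78852033e+00,  6.45553365e+01,
        1.66840533e-03,  8.20202360e+01]), 'qd': array([ 0.02953619,  0.02840819,  0.03245058, -0.02270415,  0.0255595 ,
        0.08194832]), 'joint_torque': array([-9.44200983e-04, -5.36898851e+01,  3.31604970e+01,  1.39966116e-03,
        2.47284936e-05, -4.43161198e-06]), 'tool_pos': array([0.15804603, 0.50065191, 0.23131458]), 'eef_rot': array([ 1.79998941e+02, -1.53622987e-03,  1.62477202e+02]), 'force': array([ 0.83872607, -0.34230201, -0.70569571]), 'moment': array([ 0.024835  , -0.00464197, -0.02777235]), 'grasp_force': 0.0, 'finger_gap': 0.08597628705081307}
```

```bash
python3 - <<'E'
import cv2
a=cv2.imread('pics/top0.png')[100:320,100:500]; b=cv2.imread('pics/side0.png')[90:370,180:580]
cv2.imwrite('pics/a.png',cv2.resize(a,None,fx=2,fy=2,interpolation=2)); cv2.imwrite('pics/b.png',cv2.resize(b,None,fx=2,fy=2,interpolation=2))
E
```

```text
(no output)
```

View pics/a.png

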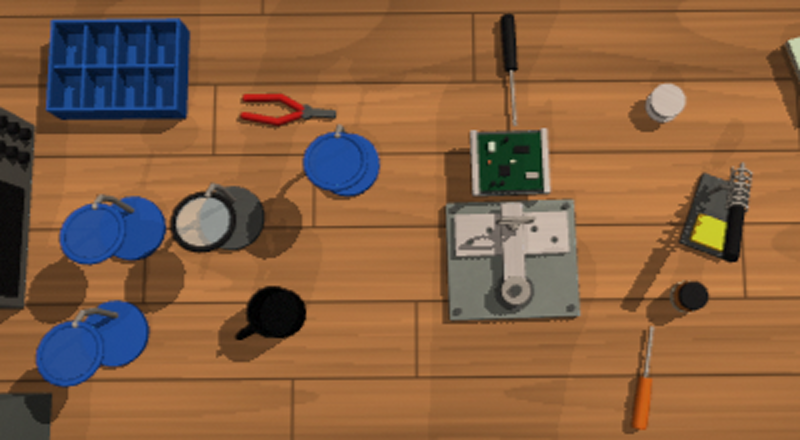

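View pics/b.png

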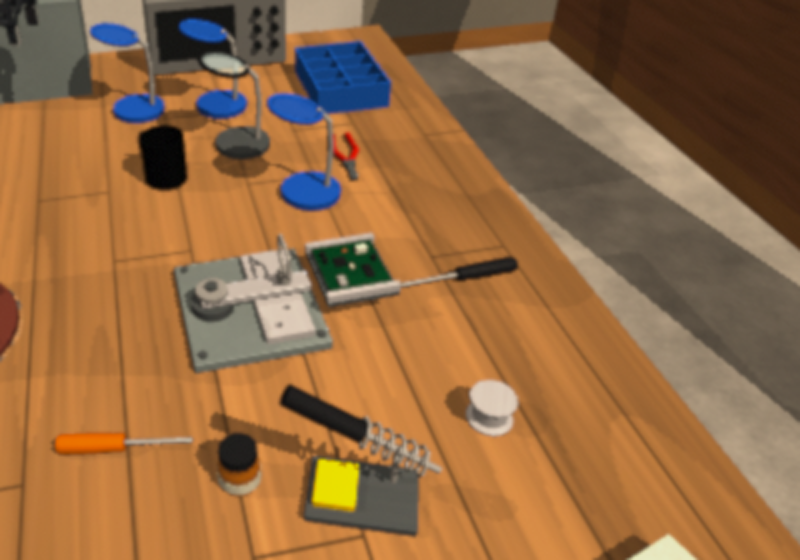

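The real magnifier is the one with a dark foot and a clear lens. It sits at top px about (207,209), left of the holder, which is +y. The three blue ones at about (268,181), (155,214) and (146,270) are look-alikes. All four are on the left, and the iron stand is on the right, so the target hole is +0.349 rad. Next I'll triangulate.

```bash
cat >> h.py <<'E'
from scipy.spatial.transform import Rotation as Ro
from scipy.optimize import least_squares
def cam(s):
    return np.array(s['camera_matrix']),np.array(s['eye']),Ro.from_euler('xyz',s['attitude'],degrees=True).as_matrix()
def wcam(s,o):
    T=np.array(s['tool_from_camera']);R=Ro.from_euler('xyz',o['eef_rot'],degrees=True).as_matrix()
    return np.array(s['camera_matrix']),o['tool_pos']+R@T[:3,3],R@T[:3,:3]
def ray(c,u,v):
    K,e,R=c; return e,R@np.linalg.solve(K,[u,v,1.])
def onz(c,u,v,z):
    e,d=ray(c,u,v); return e+d*(z-e[2])/d[2]
def proj(c,p):
    K,e,R=c; q=K@(R.T@(np.asarray(p)-e)); return q[:2]/q[2]
def tri(obs):
    A=0;b=0
    for c,u,v in obs:
        e,d=ray(c,u,v);d=d/np.linalg.norm(d);P=np.eye(3)-np.outer(d,d);A=A+P;b=b+P@e
    x=np.linalg.solve(A,b);return x,[np.round(proj(c,x)-[u,v],1) for c,u,v in obs]
E
python3 - <<'E'
from h import *
import pickle
d=pickle.load(open('s0.pkl','rb')); T=cam(d['top']);S=cam(d['side'])
print('hinge',onz(T,357.5,245,.063),'ring',onz(T,357.5,210.5,.116),'magn',onz(T,219,210,0))
print('cap tri',tri([(T,357.5,245),(S,180+211/2,90+288/2)]))
print('ring tri',tri([(T,357.5,210.5),(S,180+283/2,90+238/2)]))
print('board tri',tri([(T,100+509/2,100+162/2),(S,180+351/2,90+267/2)]))
a=d['top']['pixels'][190:260,315:400]; b=d['side']['pixels'][190:280,260:390]
i=np.hstack([cv2.resize(a,(425,350),interpolation=2),cv2.resize(b[:, :74],(370,450),interpolation=2)[:350]])
cv2.imwrite('pics/c.png',i[...,::-1])
E
```

```text
hinge [ 0.41000564 -0.05284437  0.063     ] ring [ 0.51616874 -0.05021808  0.116     ] magn [0.53785079 0.41585545 0.        ]
cap tri (array([ 0.41145027, -0.05397902,  0.05143616]), [array([ 0. , -0.3]), array([-0.3,  0. ])])
ring tri (array([ 0.51876817, -0.04997686,  0.12261096]), [array([ 0.1, -1.1]), array([-1.2,  0.2])])
board tri (array([ 0.62699393, -0.04912865,  0.04763597]), [array([ 0.1, -0.4]), array([-0.4,  0.1])])
```

View pics/c.png

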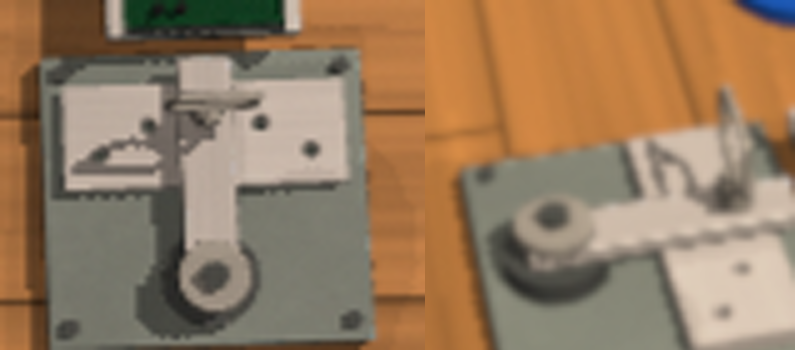

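Request:
jog_arm(deltas=[{"tx":2.3,"ty":-5.5,"tz":0.3,"az":1.9,"fingers":0},{"tx":2.3,"ty":-5.5,"tz":0.3,"az":1.9,"fingers":0},{"tx":2.3,"ty":-5.5,"tz":0.3,"az":1.9,"fingers":0},{"tx":2.3,"ty":-5.5,"tz":0.3,"az":1.9,"fingers":0},{"tx":2.3,"ty":-5.5,"tz":0.3,"az":1.9,"fingers":0},{"tx":2.3,"ty":-5.5,"az":1.9,"fingers":0},{"tx":2.3,"ty":-5.5,"az":1.9,"fingers":0},{"tx":2.3,"ty":-5.5,"az":1.9,"fingers":0},{"tx":2.3,"ty":-5.5,"az":1.9,"fingers":0},{"tx":2.3,"ty":-5.5,"az":1.6,"fingers":0}])

```text
$.deltas[0]: bad value
```

Request:
jog_arm(deltas=[{"ay":-6},{"ay":-6},{"ay":-6},{"ay":-6},{"ay":-6},{"ay":-6},{"ay":-6},{"ay":-6},{},{}])

```text
$.deltas[0]: bad value
```

```bash
python3 - <<'E'
from h import *
o=ctrl.get_obs(); s=snapshot('wrist'); save(s,'w1.png')
print(o['q'],o['tool_pos'],o['eef_rot'],o['force'],s['tool_from_camera'])
E
```

```text
[ 6.44974380e+01  1.66553075e+01 -8.78852033e+00  6.45553365e+01
  1.66840533e-03  8.20202360e+01] [0.15804603 0.50065191 0.23131458] [ 1.79998941e+02 -1.53622987e-03  1.62477202e+02] [ 0.83872607 -0.34230201 -0.70569571] [[-1.08309696e-03 -9.54922455e-01 -2.96853384e-01  7.60012363e-02]
 [ 9.99999412e-01 -1.01636896e-03 -3.79119068e-04 -3.08052508e-04]
 [ 6.03167466e-05 -2.96853620e-01  9.54922994e-01 -1.42970197e-01]
 [ 0.00000000e+00  0.00000000e+00  0.00000000e+00  1.00000000e+00]]
```

View pics/w1.png

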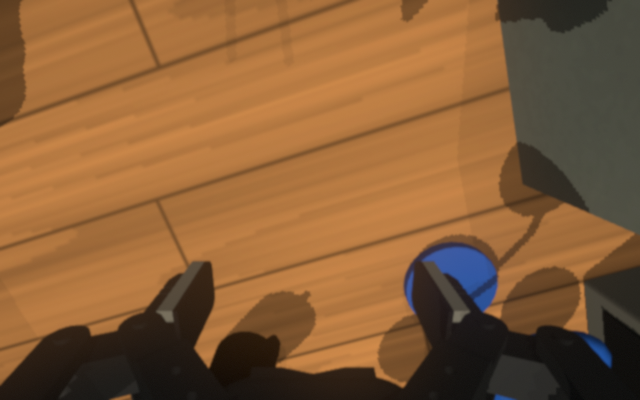

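Request:
jog_arm(deltas=[{"tx":2.0,"ty":-4.0,"tz":0.3,"ax":0,"ay":0,"az":-10,"fingers":0},{"tx":2.0,"ty":-4.0,"tz":0.3,"ax":0,"ay":0,"az":-10,"fingers":0},{"tx":2.0,"ty":-4.0,"tz":0.3,"ax":0,"ay":0,"az":-10,"fingers":0},{"tx":2.0,"ty":-4.0,"tz":0.3,"ax":0,"ay":0,"az":-10,"fingers":0},{"tx":2.0,"ty":-4.0,"tz":0.3,"ax":0,"ay":0,"az":-10,"fingers":0},{"tx":2.0,"ty":-4.0,"tz":0,"ax":0,"ay":0,"az":-10,"fingers":0},{"tx":2.0,"ty":-4.0,"tz":0,"ax":0,"ay":0,"az":-10,"fingers":0},{"tx":2.0,"ty":-4.0,"tz":0,"ax":0,"ay":0,"az":-10,"fingers":0},{"tx":2.0,"ty":-4.0,"tz":0,"ax":0,"ay":0,"az":-10,"fingers":0},{"tx":2.0,"ty":-4.0,"tz":0,"ax":0,"ay":0,"az":-10,"fingers":0}])

```text
t: 2.0
tool_pos: [0.3586, 0.0993, 0.2465]
eef_rot: [180.0, -0.0, 62.1]
force: [0.8, 0.4, -0.1]
finger_gap: 0.0004
grasp_force: 0.0
```

Request:
jog_arm(deltas=[{"tx":1.0,"ty":-2.5,"tz":0,"ax":0,"ay":0,"az":-10.2,"fingers":0},{"tx":1.0,"ty":-2.5,"tz":0,"ax":0,"ay":0,"az":-10.2,"fingers":0},{"tx":1.0,"ty":-2.5,"tz":0,"ax":0,"ay":0,"az":-10.2,"fingers":0},{"tx":1.0,"ty":-2.5,"tz":0,"ax":0,"ay":0,"az":-10.2,"fingers":0},{"tx":1.0,"ty":-2.5,"tz":0,"ax":0,"ay":0,"az":-10.2,"fingers":0},{"tx":1.0,"ty":-2.5,"tz":0,"ax":0,"ay":0,"az":-10.2,"fingers":0},{"tx":0,"ty":0,"tz":0,"ax":0,"ay":-8,"az":0,"fingers":0},{"tx":0,"ty":0,"tz":0,"ax":0,"ay":-8,"az":0,"fingers":0},{"tx":0,"ty":0,"tz":0,"ax":0,"ay":-8,"az":0,"fingers":0},{"tx":0,"ty":0,"tz":0,"ax":0,"ay":-8,"az":0,"fingers":0}])

```text
t: 3.25
tool_pos: [0.4182, -0.0493, 0.2469]
eef_rot: [179.1, -32.3, 1.6]
force: [-0.4, -0.7, 0.1]
finger_gap: -0.0003
grasp_force: 0.0
```

Request:
jog_arm(deltas=[{"tx":0,"ty":0,"tz":0,"ax":0,"ay":-7,"az":0,"fingers":0},{"tx":0,"ty":0,"tz":0,"ax":0,"ay":-7,"az":0,"fingers":0},{"tx":0,"ty":0,"tz":0,"ax":0,"ay":-7,"az":0,"fingers":0},{"tx":0,"ty":0,"tz":0,"ax":0,"ay":-7,"az":0,"fingers":0},{"tx":0,"ty":0,"tz":0,"ax":0,"ay":0,"az":0,"fingers":0},{"tx":0,"ty":0,"tz":0,"ax":0,"ay":0,"az":0,"fingers":0},{"tx":0,"ty":0,"tz":0,"ax":0,"ay":0,"az":0,"fingers":0},{"tx":0,"ty":0,"tz":0,"ax":0,"ay":0,"az":0,"fingers":0},{"tx":0,"ty":0,"tz":0,"ax":0,"ay":0,"az":0,"fingers":0},{"tx":0,"ty":0,"tz":0,"ax":0,"ay":0,"az":0,"fingers":0}])

```text
t: 4.5
tool_pos: [0.4141, -0.0564, 0.2642]
eef_rot: [178.5, -59.0, 2.5]
force: [-0.7, -0.1, -0.1]
finger_gap: -0.0002
grasp_force: 0.0
```

```bash
python3 - <<'E'
from h import *
import pickle
o=ctrl.get_obs(); s=snapshot('wrist'); save(s,'w2.png'); pickle.dump((o,s),open('w2.pkl','wb'))
print(o['t'],o['q'],o['tool_pos'],o['eef_rot'],o['force'])
print('ring pred',proj(wcam(s,o),[.518,-.05,.116]))
E
```

```text
4.5 [-53.01964512 -34.2358244  -74.42816879   5.31106518  43.73445064
 143.96300474] [ 0.41414444 -0.05643702  0.26418308] [178.49096825 -58.96449138   2.51734708] [-0.71615945 -0.07389319 -0.11662073]
ring pred [305.92118568 250.93067   ]
```

View pics/w2.png

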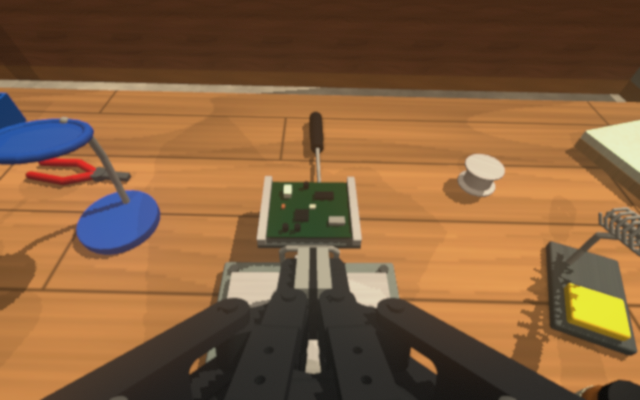

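The wrist view shows the shut fingers in front and above, with the board at (308,212) and no obstacle. The arm is at its elbow fold limit here, so I'll move forward and down, where there is more room.

Request:
jog_arm(deltas=[{"tx":1.2,"ty":0.1,"tz":-1.0,"ax":0,"ay":0,"az":0,"fingers":0},{"tx":1.2,"ty":0.1,"tz":-1.0,"ax":0,"ay":0,"az":0,"fingers":0},{"tx":1.2,"ty":0.1,"tz":-1.0,"ax":0,"ay":0,"az":0,"fingers":0},{"tx":1.2,"ty":0.1,"tz":-1.0,"ax":0,"ay":0,"az":0,"fingers":0},{"tx":1.2,"ty":0.1,"tz":-1.5,"ax":0,"ay":0,"az":0,"fingers":0},{"tx":1.1,"ty":0,"tz":-1.5,"ax":0,"ay":0,"az":0,"fingers":0},{"tx":0,"ty":0,"tz":-1.5,"ax":0,"ay":0,"az":0,"fingers":0},{"tx":0,"ty":0,"tz":-1.5,"ax":0,"ay":0,"az":0,"fingers":0},{"tx":0,"ty":0,"tz":0,"ax":0,"ay":0,"az":0,"fingers":0},{"tx":0,"ty":0,"tz":0,"ax":0,"ay":0,"az":0,"fingers":0}])

```text
t: 5.8
tool_pos: [0.4986, -0.0708, 0.2077]
eef_rot: [-180.0, -55.8, 2.4]
force: [-0.7, 0.4, 0.9]
finger_gap: 0.0001
grasp_force: 0.0
```

```bash
cat >> h.py <<'E'
def want(yaw,down):
    return Ro.from_euler('z',yaw,degrees=True)*Ro.from_euler('y',-(90-down),degrees=True)*Ro.from_euler('x',180,degrees=True)
def rv(o,yaw,down):
    return (want(yaw,down)*Ro.from_euler('xyz',o['eef_rot'],degrees=True).inv()).as_rotvec(degrees=True)
E
python3 - <<'E'
from h import *
import pickle
o=ctrl.get_obs(); s=snapshot('wrist'); save(s,'w3.png'); pickle.dump((o,s),open('w3.pkl','wb'))
print(o['t'],o['q'],o['tool_pos'],o['eef_rot'],o['force'])
print('ring pred',proj(wcam(s,o),[.518,-.05,.116]), 'rv',rv(o,1.2,30),rv(o,1.2,35))
E
```

```text
5.8 [-36.92840606  -6.04314308 -74.42650076 -27.07764443  31.66335285
 155.27057729] [ 0.49858713 -0.07078296  0.20770048] [-179.95255956  -55.81807631    2.40003898] [-0.72819379  0.40669467  0.87155141]
ring pred [284.26846751 299.83980454] rv [ 0.10616428 -4.18073324 -1.23970689] [-0.05261723  0.81684249 -1.2390731 ]
```

View pics/w3.png

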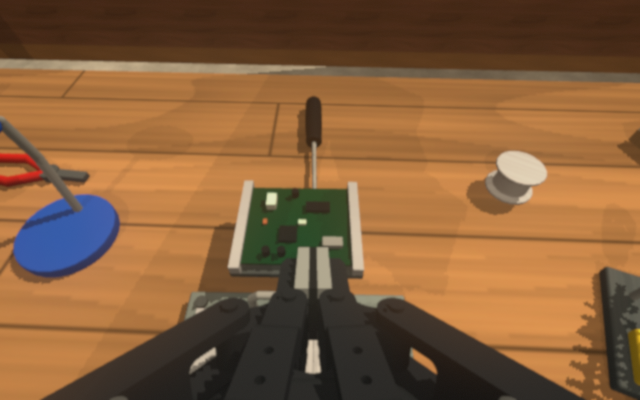

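```bash
cat > kin.py <<'E'
from h import *
lo=np.array([-144.4,-52,-74.4,-112,-86.9,-180]);hi=np.array([144.4,99.9,78.2,115.8,84.4,180])
import itertools
def fk(x,q,s=1):
    h,L2,c2,L3,c3,d4,d5,D=x; q1,q2,q3,q4,q5,q6=np.radians(q)
    a=q2+c2;b=q2-q3+c3;f=q2-q3+q4
    u=lambda t:np.array([np.cos(t),0,-np.sin(t)])
    perp=np.array([np.sin(f),0,np.cos(f)])
    t=np.cos(q5)*u(f)+np.array([0,s*np.sin(q5),0])
    R=Ro.from_euler('z',q1).as_matrix()
    return R@(np.array([0,d4,h])+L2*u(a)+L3*u(b)+d5*perp+D*t), R@t
E
python3 - <<'E'
from kin import *
import pickle
D=[]
for f in ['w2.pkl','w3.pkl']:
    o=pickle.load(open(f,'rb'))[0];D.append((o['q'],o['tool_pos'],Ro.from_euler('xyz',o['eef_rot'],degrees=True).as_matrix()[:,2]))
D.append((np.array([64.4974,16.655,-8.7885,64.555,0,82.02]),np.array([.15805,.50065,.23131]),np.array([0,0,-1.])))
for s in (1,-1):
    print(s,[np.round(fk(np.ones(8),q,s)[1]-t,3) for q,p,t in D])
    best=[]
    for c2,c3 in itertools.product(np.radians([-90,-60,0]),np.radians([-45,0,45,90])):
        x0=np.array([.25,.35,c2,.3,c3,.07,0,.25])
        r=least_squares(lambda x:np.concatenate([(fk(x,q,s)[0]-p)*1000 for q,p,t in D]+[(x-x0)*[2,2,.0,2,.0,2,10,2]]),x0)
        best.append((r.cost,r.x,np.abs(r.fun[:9]).max()))
    best.sort(key=lambda b:b[0])
    for b in best[:4]:print(round(b[0],2),np.round(b[1],3),b[2])
E
```

```text
1 [array([ 0., -0.,  0.]), array([ 0., -0.,  0.]), array([0., 0., 0.])]
0.87 [ 0.099  0.431 -1.756  0.349 -0.524  0.073  0.126  0.324] 0.033837551182136494
0.87 [ 0.099  0.431 -1.756  0.349 -0.524  0.073  0.126  0.324] 0.03383755282487799
0.87 [ 0.099  0.431 -1.756  0.349 -0.524  0.073  0.126  0.324] 0.03383755160418778
0.87 [ 0.099  0.431 -1.756  0.349 -0.524  0.073  0.126  0.324] 0.03383755160951685
-1 [array([-1.105, -0.832,  0.   ]), array([-0.631, -0.839,  0.   ]), array([0., 0., 0.])]
16.47 [-0.75   0.16  -2.639  0.555 -1.814  0.073  0.521 -0.324] 0.14193887646624104
16.47 [-0.75   0.16  -2.639  0.555 -1.814  0.073  0.521 -0.324] 0.14193887206970235
16.47 [-0.75   0.16  -2.639  0.555 -1.814  0.073  0.521 -0.324] 0.14193888258379195
16.47 [-0.75   0.16  -2.639  0.555 -1.814  0.073  0.521 -0.324] 0.14193888150509926
```

```bash
cat >> kin.py <<'E'
X=np.array([.099,.431,-1.756,.349,-.524,.073,.126,.324])
def ik(p,yaw,down):
    c=np.cos(np.radians(down));t=np.array([c*np.cos(np.radians(yaw)),c*np.sin(np.radians(yaw)),-np.sin(np.radians(down))])
    best=None
    for q0 in ([-10,0,-60,-20,10,0],[-40,0,-70,-25,30,0],[20,0,-70,-25,-30,0]):
        def f(v):
            P,T=fk(X,np.append(v,0)); return np.concatenate([(P-p)*100,(T-t)*20])
        r=least_squares(f,q0[:5],bounds=(lo[:5]-1e-6,hi[:5]+1e-6))
        if best is None or r.cost<best.cost: best=r
    return best
E
python3 - <<'E'
from kin import *
for down in (25,30,35,40,45,50,55,60):
  for yaw in (1,-15,17):
    print(down,yaw,[(z,x,round(ik(np.array([x,-.05,z]),yaw,down).cost,3), np.round(ik(np.array([x,-.05,z]),yaw,down).x)) for x,z in ((.49,.10),(.54,.10))])
E
```

```text
25 1 [(0.1, 0.49, np.float64(26.44), array([-32.,   6., -74., -31.,  28.])), (0.1, 0.54, np.float64(11.813), array([-27.,  22., -74., -57.,  25.]))]
25 -15 [(0.1, 0.49, np.float64(24.114), array([ -3.,  14., -74., -47., -16.])), (0.1, 0.54, np.float64(8.155), array([ -3.,  31., -74., -74., -16.]))]
25 17 [(0.1, 0.49, np.float64(11.975), array([-49.,   9., -74., -12.,  55.])), (0.1, 0.54, np.float64(4.366), array([-41.,  25., -74., -48.,  51.]))]
30 1 [(0.1, 0.49, np.float64(17.079), array([-30.,   5., -74., -29.,  25.])), (0.1, 0.54, np.float64(6.32), array([-26.,  19., -74., -52.,  22.]))]
30 -15 [(0.1, 0.49, np.float64(15.816), array([ -7.,  10., -74., -41., -11.])), (0.1, 0.54, np.float64(4.533), array([ -7.,  24., -74., -62., -10.]))]
30 17 [(0.1, 0.49, np.float64(7.334), array([-46.,   7., -74., -15.,  49.])), (0.1, 0.54, np.float64(1.848), array([-39.,  21., -74., -43.,  46.]))]
35 1 [(0.1, 0.49, np.float64(9.668), array([-29.,   4., -74., -28.,  23.])), (0.1, 0.54, np.float64(2.41), array([-25.,  17., -74., -48.,  20.]))]
35 -15 [(0.1, 0.49, np.float64(9.009), array([ -9.,   8
[... 1733 characters left out ...]
oat64(0.0), array([-14.,   2., -69., -17.,  -1.])), (0.1, 0.54, np.float64(0.0), array([-12.,  10., -63., -18.,  -2.]))]
55 17 [(0.1, 0.49, np.float64(0.0), array([-31.,   1., -66.,  -2.,  25.])), (0.1, 0.54, np.float64(0.0), array([-27.,   9., -60.,  -6.,  24.]))]
60 1 [(0.1, 0.49, np.float64(0.0), array([-22.,   1., -64.,  -4.,  11.])), (0.1, 0.54, np.float64(0.0), array([-19.,   9., -58.,  -5.,  10.]))]
60 -15 [(0.1, 0.49, np.float64(0.0), array([-14.,   2., -64.,  -7.,  -0.])), (0.1, 0.54, np.float64(0.0), array([-12.,   9., -58.,  -7.,  -1.]))]
60 17 [(0.1, 0.49, np.float64(0.0), array([-28.,   2., -62.,   5.,  21.])), (0.1, 0.54, np.float64(0.0), array([-25.,   9., -56.,   2.,  19.]))]
```

Request:
jog_arm(deltas=[{"tx":-0.2,"ty":0.3,"tz":-0.5,"ax":0,"ay":4,"az":-0.3,"fingers":0},{"tx":-0.2,"ty":0.3,"tz":-0.5,"ax":0,"ay":4,"az":-0.3,"fingers":0},{"tx":-0.2,"ty":0.3,"tz":-1.0,"ax":0,"ay":4,"az":-0.3,"fingers":0},{"tx":-0.2,"ty":0.3,"tz":-1.5,"ax":0,"ay":4,"az":-0.3,"fingers":0},{"tx":-0.2,"ty":0.3,"tz":-1.5,"ax":0,"ay":0,"az":0,"fingers":0},{"tx":-0.2,"ty":0.3,"tz":-1.5,"ax":0,"ay":0,"az":0,"fingers":0},{"tx":0,"ty":0.3,"tz":-1.0,"ax":0,"ay":0,"az":0,"fingers":0},{"tx":0,"ty":0,"tz":-0.5,"ax":0,"ay":0,"az":0,"fingers":0},{"tx":0,"ty":0,"tz":0,"ax":0,"ay":0,"az":0,"fingers":0},{"tx":0,"ty":0,"tz":0,"ax":0,"ay":0,"az":0,"fingers":0}])

```text
t: 7.1
tool_pos: [0.487, -0.0501, 0.1281]
eef_rot: [-179.3, -39.9, 0.7]
force: [-0.2, 0.5, 0.6]
finger_gap: 0.0002
grasp_force: 0.0
```

```bash
cat >> h.py <<'E'
HINGE=np.array([.410,-.0533])
def board(s):
    p=s['pixels'].astype(int);m=((p[...,1]>p[...,0]*1.25+8)&(p[...,1]>p[...,2]*1.15+3)).astype(np.uint8)
    m[:,:300]=0;m[:140]=0;m[:,430:]=0;m[230:]=0
    n,l,st,c=cv2.connectedComponentsWithStats(cv2.morphologyEx(m,cv2.MORPH_CLOSE,np.ones((5,5))))
    i=1+np.argmax(st[1:,4]);P=onz(cam(s),*c[i],.056)[:2]-HINGE
    r=cv2.minAreaRect(cv2.findContours((l==i).astype(np.uint8),0,1)[0][0])
    return st[i],P+HINGE,np.linalg.norm(P),np.degrees(np.arctan2(P[1],P[0])),r
E
python3 - <<'E'
from h import *
import pickle
o=ctrl.get_obs(); s=snapshot('wrist'); save(s,'w4.png'); pickle.dump((o,s),open('w4.pkl','wb'))
print(o['t'],o['q'],o['tool_pos'],o['eef_rot'],o['force'])
print('ring pred',[proj(wcam(s,o),[.517,-.05+y,.116]) for y in(-.03,0,.03)], 'rv',rv(o,1.2,50))
d=pickle.load(open('s0.pkl','rb'));print(board(d['top'])); t=snapshot('top');print(board(t));save(t,'t4.png')
E
```

```text
7.1 [-26.23947731   0.47031192 -67.46391843 -14.34790265  17.51278921
 158.58796832] [ 0.48702493 -0.05008924  0.12814964] [-179.34755245  -39.86994625    0.73645614] [-0.16311796  0.47091786  0.56445303]
ring pred [array([369.55438279, 214.1512403 ]), array([313.13780755, 213.31947038]), array([257.01332163, 212.49200684])] rv [-0.49800943 -0.13848717  0.04472294]
(array([339, 166,  33,  30, 854], dtype=int32), array([ 0.62594863, -0.04907033]), np.float64(0.21599004612017866), np.float64(1.1220788317238286), ((354.82720947265625, 180.50665283203125), (28.209911346435547, 31.284563064575195), 87.79740142822266))
(array([339, 166,  32,  30, 853], dtype=int32), array([ 0.62600349, -0.0490078 ]), np.float64(0.2160461274793334), np.float64(1.1383726375342675), ((354.69183349609375, 180.5623321533203), (28.190141677856445, 31.050512313842773), 88.02507019042969))
```

View pics/w4.png

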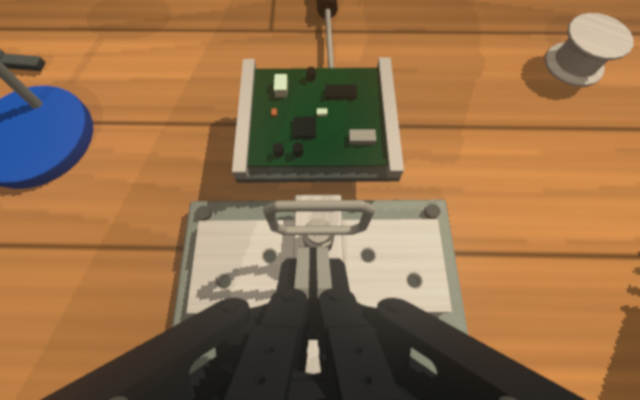

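The wrist view shows the ring just ahead. Its top bar centre is at about (319,205), running from 283 to 356, and the barrel is below at (318,232). I'll triangulate it against the top view.

```bash
python3 - <<'E'
from h import *
import pickle
o,s=pickle.load(open('w4.pkl','rb'));d=pickle.load(open('s0.pkl','rb'));W=wcam(s,o);T=cam(d['top']);S=cam(d['side'])
print(tri([(T,357.6,210.2),(W,319.5,205.5)]),tri([(T,357.6,210.2),(W,319.5,205.5),(S,321.7,209)]))
print('z116',onz(W,319.5,205.5,.116),'barrel z66',onz(W,317.5,231,.066))
E
```

```text
(array([ 0.5162947 , -0.05138561,  0.1272976 ]), [array([ 0.6, -0.2]), array([-3.8,  1.4])]) (array([ 0.51910203, -0.05166924,  0.12346033]), [array([ 0.6, -0.9]), array([-3.2, -1. ]), array([-1.1,  0.3])])
z116 [ 0.52153111 -0.05333938  0.116     ] barrel z66 [ 0.52271645 -0.05244817  0.066     ]
```

Request:
jog_arm(deltas=[{"tx":0.1,"ty":0,"tz":-0.6,"ax":0,"ay":0,"az":0,"fingers":0},{"tx":0.4,"ty":0,"tz":-0.5,"ax":0,"ay":0,"az":0,"fingers":0},{"tx":0.4,"ty":0,"tz":-0.5,"ax":0,"ay":0,"az":0,"fingers":0},{"tx":0.4,"ty":0,"tz":-0.5,"ax":0,"ay":0,"az":0,"fingers":0},{"tx":0.4,"ty":0,"tz":-0.5,"ax":0,"ay":0,"az":0,"fingers":0},{"tx":0.4,"ty":0,"tz":-0.5,"ax":0,"ay":0,"az":0,"fingers":0},{"tx":0.5,"ty":0,"tz":-0.5,"ax":0,"ay":0,"az":0,"fingers":0},{"tx":0.5,"ty":0,"tz":-0.5,"ax":0,"ay":0,"az":0,"fingers":0},{"tx":0,"ty":0,"tz":0,"ax":0,"ay":0,"az":0,"fingers":0},{"tx":0,"ty":0,"tz":0,"ax":0,"ay":0,"az":0,"fingers":0}])

```text
t: 8.45
tool_pos: [0.5176, -0.0497, 0.0865]
eef_rot: [-179.3, -39.8, 0.7]
force: [-0.2, -1.3, 0.4]
finger_gap: -0.0002
grasp_force: 0.0
```

```bash
python3 - <<'E'
from h import *
o=ctrl.get_obs(); s=snapshot('wrist')
print(o['t'],o['q'],o['tool_pos'],o['eef_rot'],o['force'])
save(s,'w5.png');a=cv2.imread('pics/w5.png')[150:350,200:440];cv2.imwrite('pics/w5c.png',cv2.resize(a,None,fx=3,fy=3,interpolation=2))
E
```

```text
8.45 [-23.65266731  11.48291869 -67.37845827 -25.82590569  15.97541304
 160.74368921] [ 0.5175536  -0.04974387  0.08650481] [-179.30699735  -39.80690712    0.72345961] [-0.16948461 -1.28657945  0.41745052]
```

View pics/w5c.png

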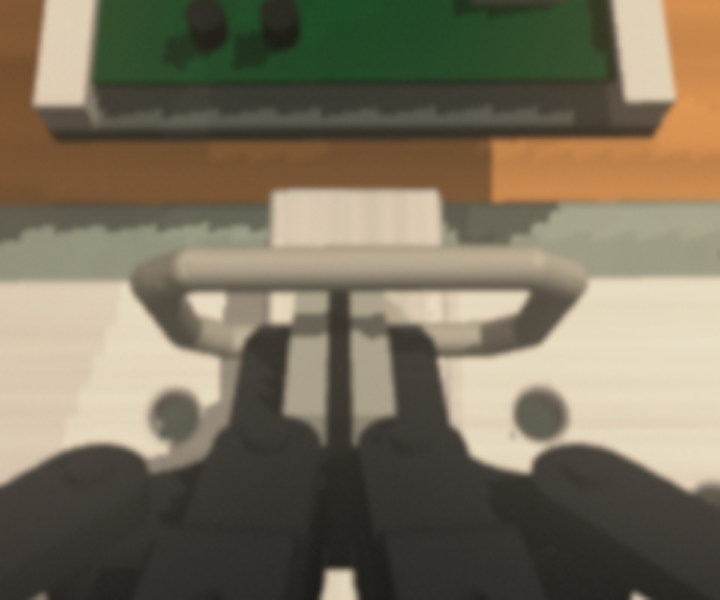

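The bar, at crop (360,268), crosses in front of the fingertips, so they are under it and inside the ring with no contact yet. I'll lift now.

Request:
jog_arm(deltas=[{"tx":0,"ty":0,"tz":0.3,"ax":0,"ay":0,"az":0,"fingers":0},{"tx":0,"ty":0,"tz":0.3,"ax":0,"ay":0,"az":0,"fingers":0},{"tx":0,"ty":0,"tz":0.3,"ax":0,"ay":0,"az":0,"fingers":0},{"tx":0,"ty":0,"tz":0.3,"ax":0,"ay":0,"az":0,"fingers":0},{"tx":0,"ty":0,"tz":0.3,"ax":0,"ay":0,"az":0,"fingers":0},{"tx":0,"ty":0,"tz":0.3,"ax":0,"ay":0,"az":0,"fingers":0},{"tx":0,"ty":0,"tz":0.3,"ax":0,"ay":0,"az":0,"fingers":0},{"tx":0,"ty":0,"tz":0,"ax":0,"ay":0,"az":0,"fingers":0},{"tx":0,"ty":0,"tz":0,"ax":0,"ay":0,"az":0,"fingers":0},{"tx":0,"ty":0,"tz":0,"ax":0,"ay":0,"az":0,"fingers":0}])

```text
t: 9.75
tool_pos: [0.517, -0.0496, 0.107]
eef_rot: [-179.3, -39.7, 0.7]
force: [-5.5, -0.1, -5.1]
finger_gap: -0.0003
grasp_force: 3.8
```

Request:
jog_arm(deltas=[{"tx":0,"ty":0,"tz":0.3,"ax":0,"ay":0,"az":0,"fingers":0},{"tx":0,"ty":0,"tz":0.3,"ax":0,"ay":0,"az":0,"fingers":0},{"tx":0,"ty":0,"tz":0.3,"ax":0,"ay":0,"az":0,"fingers":0},{"tx":0,"ty":0,"tz":0.3,"ax":0,"ay":0,"az":0,"fingers":0},{"tx":0,"ty":0,"tz":0.2,"ax":0,"ay":0,"az":0,"fingers":0},{"tx":0,"ty":0,"tz":0,"ax":0,"ay":0,"az":0,"fingers":0},{"tx":0,"ty":0,"tz":0,"ax":0,"ay":0,"az":0,"fingers":0},{"tx":0,"ty":0,"tz":0,"ax":0,"ay":0,"az":0,"fingers":0},{"tx":0,"ty":0,"tz":0,"ax":0,"ay":0,"az":0,"fingers":0},{"tx":0,"ty":0,"tz":0,"ax":0,"ay":0,"az":0,"fingers":0}])

```text
t: 11.0
tool_pos: [0.517, -0.0496, 0.121]
eef_rot: [-179.3, -39.7, 0.7]
force: [-4.9, 0.1, -8.1]
finger_gap: -0.0003
grasp_force: 4.4
```

```bash
python3 - <<'E'
from h import *
import pickle
o=ctrl.get_obs(); s=snapshot('wrist');pickle.dump((o,s),open('w6.pkl','wb'))
print(o['t'],o['tool_pos'],o['force'])
S=snapshot('side');a=s['pixels'][150:350,200:440];b=S['pixels'][180:270,260:368]
cv2.imwrite('pics/w6.png',np.hstack([cv2.resize(a,(420,350),interpolation=2),cv2.resize(b,(380,350),interpolation=2)])[...,::-1])
for th in (1.1,11.1,21.1):
  c,n=np.cos(np.radians(th)),np.sin(np.radians(th));print(HINGE+.11*np.array([c,n]))
E
```

```text
11.0 [ 0.51696416 -0.04960363  0.12101361] [-4.86573285  0.11290241 -8.10085553]
[ 0.51997973 -0.05118828]
[ 0.51794219 -0.03212258]
[ 0.51262489 -0.01370035]
```

View pics/w6.png

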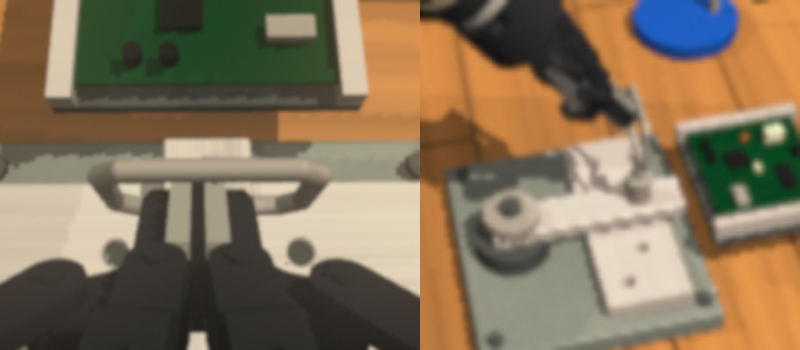

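Request:
jog_arm(deltas=[{"tx":-0.02,"ty":0.38,"tz":0,"ax":0,"ay":0,"az":2,"fingers":0},{"tx":-0.03,"ty":0.38,"tz":0,"ax":0,"ay":0,"az":2,"fingers":0},{"tx":-0.04,"ty":0.38,"tz":0,"ax":0,"ay":0,"az":2,"fingers":0},{"tx":-0.05,"ty":0.38,"tz":0,"ax":0,"ay":0,"az":2,"fingers":0},{"tx":-0.07,"ty":0.38,"tz":0,"ax":0,"ay":0,"az":2,"fingers":0},{"tx":-0.08,"ty":0.38,"tz":0,"ax":0,"ay":0,"az":2,"fingers":0},{"tx":-0.1,"ty":0.37,"tz":0,"ax":0,"ay":0,"az":2,"fingers":0},{"tx":-0.11,"ty":0.37,"tz":0,"ax":0,"ay":0,"az":2,"fingers":0},{"tx":-0.12,"ty":0.36,"tz":0,"ax":0,"ay":0,"az":2,"fingers":0},{"tx":0,"ty":0,"tz":0,"ax":0,"ay":0,"az":0,"fingers":0}])

```text
t: 12.35
tool_pos: [0.5101, -0.0163, 0.1204]
eef_rot: [-179.3, -39.6, 18.6]
force: [-10.7, -3.6, -8.4]
finger_gap: -0.0002
grasp_force: 6.5
```

```bash
python3 - <<'E'
from h import *
o=ctrl.get_obs(); t=snapshot('top');save(t,'t7.png');print(o['t'],o['q'],o['tool_pos'],o['eef_rot'],o['force']);print(board(t))
s=snapshot('wrist');save(s,'w7.png')
E
```

```text
12.35 [-28.15734699   6.03232535 -60.70371708  -5.75696207  28.2647519
 140.41384441] [ 0.51005403 -0.01629058  0.12038786] [-179.25741784  -39.62396869   18.61806169] [-10.7348183   -3.61569774  -8.43503658]
(array([315, 167,  39,  36, 882], dtype=int32), array([0.61272413, 0.01919447]), np.float64(0.21529636035828575), np.float64(19.677131237853114), ((334.4246520996094, 184.4657745361328), (28.323957443237305, 31.132946014404297), 69.44395446777344))
```

Request:
jog_arm(deltas=[{"tx":-0.05,"ty":0.13,"tz":0,"ax":0,"ay":0,"az":0.7,"fingers":0},{"tx":-0.06,"ty":0.14,"tz":0,"ax":0,"ay":0,"az":0.7,"fingers":0},{"tx":0,"ty":0,"tz":0,"ax":0,"ay":0,"az":0,"fingers":0},{"tx":0,"ty":0,"tz":0,"ax":0,"ay":0,"az":0,"fingers":0},{"tx":0,"ty":0,"tz":0,"ax":0,"ay":0,"az":0,"fingers":0},{"tx":0,"ty":0,"tz":0,"ax":0,"ay":0,"az":0,"fingers":0},{"tx":0,"ty":0,"tz":0,"ax":0,"ay":0,"az":0,"fingers":0},{"tx":0,"ty":0,"tz":0,"ax":0,"ay":0,"az":0,"fingers":0},{"tx":0,"ty":0,"tz":0,"ax":0,"ay":0,"az":0,"fingers":0},{"tx":0,"ty":0,"tz":0,"ax":0,"ay":0,"az":0,"fingers":0}])

```text
t: 13.7
tool_pos: [0.5091, -0.0138, 0.1205]
eef_rot: [-179.3, -39.6, 20.0]
force: [-10.1, -4.9, -7.7]
finger_gap: -0.0002
grasp_force: 6.7
```

```bash
python3 - <<'E'
from h import *
o=ctrl.get_obs(); t=snapshot('top');print(o['t'],o['tool_pos'],o['force']);print(board(t))
E
```

```text
13.7 [ 0.50913473 -0.01384136  0.12048735] [-10.07991483  -4.858898    -7.71548226]
(array([314, 167,  39,  37, 886], dtype=int32), array([0.61095816, 0.02395621]), np.float64(0.21529678441567637), np.float64(21.028719535889202), ((333.0, 184.99996948242188), (28.225690841674805, 31.19681739807129), 68.19859313964844))
```

Request:
jog_arm(deltas=[{"tx":0,"ty":0,"tz":-0.4,"ax":0,"ay":0,"az":0,"fingers":0},{"tx":0,"ty":0,"tz":-0.4,"ax":0,"ay":0,"az":0,"fingers":0},{"tx":0,"ty":0,"tz":-0.4,"ax":0,"ay":0,"az":0,"fingers":0},{"tx":0,"ty":0,"tz":-0.4,"ax":0,"ay":0,"az":0,"fingers":0},{"tx":0,"ty":0,"tz":-0.4,"ax":0,"ay":0,"az":0,"fingers":0},{"tx":0,"ty":0,"tz":-0.4,"ax":0,"ay":0,"az":0,"fingers":0},{"tx":0,"ty":0,"tz":-0.4,"ax":0,"ay":0,"az":0,"fingers":0},{"tx":0,"ty":0,"tz":-0.4,"ax":0,"ay":0,"az":0,"fingers":0},{"tx":0,"ty":0,"tz":-0.2,"ax":0,"ay":0,"az":0,"fingers":0},{"tx":0,"ty":0,"tz":0,"ax":0,"ay":0,"az":0,"fingers":0}])

```text
t: 15.0
tool_pos: [0.5107, -0.0134, 0.0877]
eef_rot: [-179.3, -39.8, 20.1]
force: [0.1, -0.5, 0.9]
finger_gap: 0.0001
grasp_force: 0.0
```

```bash
python3 - <<'E'
from h import *
import pickle
o=ctrl.get_obs(); t=snapshot('top');s=snapshot('wrist');S=snapshot('side');print(o['t'],o['tool_pos'],o['eef_rot'],o['force']);print(board(t))
pickle.dump((o,s),open('w8.pkl','wb'))
a=s['pixels'][150:350,200:440];b=S['pixels'][180:270,260:368]
cv2.imwrite('pics/w8.png',np.hstack([cv2.resize(a,(420,350),interpolation=2),cv2.resize(b,(380,350),interpolation=2)])[...,::-1])
for z in (0,.012): # ring bar prediction
  th=np.radians(21.1);print(z,proj(wcam(s,o),np.append(HINGE+.11*np.array([np.cos(th),np.sin(th)]),.116+z)))
E
```

```text
15.0 [ 0.51065403 -0.01337614  0.08768978] [-179.32927208  -39.84642089   20.13954138] [ 0.06255531 -0.52899401  0.93681223]
(array([314, 167,  39,  37, 886], dtype=int32), array([0.61095816, 0.02395621]), np.float64(0.21529678441567637), np.float64(21.028719535889202), ((333.0, 184.99996948242188), (28.225690841674805, 31.19681739807129), 68.19859313964844))
0 [313.77467706 245.15254354]
0.012 [313.54865299 236.51080172]
```

View pics/w8.png

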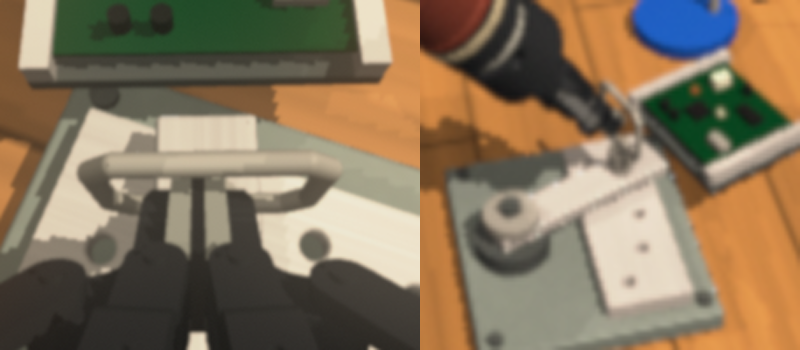

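```bash
python3 - <<'E'
from h import *
import pickle
o,s=pickle.load(open('w8.pkl','rb'))
o5=dict(tool_pos=np.array([.5175536,-.04974387,.08650481]),eef_rot=[-179.30699735,-39.80690712,.72345961])
def pr(o,deg,z):
  th=np.radians(deg);return proj(wcam(s,o),np.append(HINGE+.11*np.array([np.cos(th),np.sin(th)]),z))
print('w5',[pr(o5,1.1,z) for z in(.116,.128)],'w8',[pr(o,21.1,z) for z in(.116,.128)])
a=cv2.cvtColor(cv2.imread('pics/w5.png'),cv2.COLOR_BGR2GRAY);b=cv2.cvtColor(s['pixels'],cv2.COLOR_RGB2GRAY)
for n,i,u in(('w5',a,345),('w8',b,345)): print(n,i[215:265,u].tolist())
E
```

```text
w5 [array([315.00475301, 242.74512695]), array([314.87905764, 233.8456564 ])] w8 [array([313.77467706, 245.15254354]), array([313.54865299, 236.51080172])]
w5 [182, 187, 190, 192, 193, 195, 196, 197, 197, 199, 199, 200, 201, 202, 201, 196, 183, 170, 166, 171, 173, 173, 170, 166, 160, 153, 142, 130, 117, 104, 102, 130, 176, 206, 216, 217, 218, 218, 217, 217, 216, 208, 189, 171, 169, 171, 168, 159, 146, 130]
w8 [120, 151, 179, 192, 197, 200, 202, 203, 204, 203, 202, 203, 204, 205, 207, 208, 209, 210, 210, 205, 190, 174, 171, 180, 186, 191, 191, 188, 180, 168, 157, 146, 134, 121, 115, 138, 179, 207, 215, 217, 217, 216, 216, 213, 204, 183, 164, 151, 131, 110]
```

Three signs say the pin is home. The bar row moved +4 px, against +2.4 px predicted for home and −6 px for resting on the plate, and the force is zero. The arm reads 19.9°, with one hole showing on each side of the fingers. Now I'll back out along the tool axis.

Request:
jog_arm(deltas=[{"tx":-0.3,"ty":-0.1,"tz":0.35,"ax":0,"ay":0,"az":0,"fingers":0},{"tx":-0.48,"ty":-0.18,"tz":0.6,"ax":0,"ay":0,"az":0,"fingers":0},{"tx":-0.48,"ty":-0.18,"tz":0.6,"ax":0,"ay":0,"az":0,"fingers":0},{"tx":-0.48,"ty":-0.18,"tz":0.6,"ax":0,"ay":0,"az":0,"fingers":0},{"tx":-0.48,"ty":-0.18,"tz":0.6,"ax":0,"ay":0,"az":0,"fingers":0},{"tx":-0.48,"ty":-0.18,"tz":0.6,"ax":0,"ay":0,"az":0,"fingers":0},{"tx":-0.48,"ty":-0.18,"tz":0.6,"ax":0,"ay":0,"az":0,"fingers":0},{"tx":0,"ty":0,"tz":2,"ax":0,"ay":0,"az":0,"fingers":0},{"tx":0,"ty":0,"tz":2,"ax":0,"ay":0,"az":0,"fingers":0},{"tx":0,"ty":0,"tz":0,"ax":0,"ay":0,"az":0,"fingers":0}])

```text
t: 16.4
tool_pos: [0.4793, -0.0258, 0.1687]
eef_rot: [-179.5, -39.9, 20.2]
force: [0.3, 0.3, -0.3]
finger_gap: 0.0001
grasp_force: 0.0
```

```bash
python3 - <<'E'
from h import *
o=ctrl.get_obs(); t=snapshot('top');s=snapshot('wrist');print(o['t'],o['tool_pos'],o['force']);print(board(t))
T=t['pixels'][150:270,300:420]
cv2.imwrite('pics/w9.png',np.hstack([cv2.resize(s['pixels'][100:300,160:400],(420,350),interpolation=2),cv2.resize(T,(350,350),interpolation=2)])[...,::-1])
th=np.radians(21.1)
print([proj(wcam(s,o),np.append(HINGE+.11*np.array([np.cos(th),np.sin(th)]),z)) for z in (.116,.128,.066)])
E
```

```text
16.4 [ 0.47933121 -0.0257706   0.16866429] [ 0.26175966  0.336554   -0.32295161]
(array([314, 167,  39,  37, 886], dtype=int32), array([0.61095816, 0.02395621]), np.float64(0.21529678441567637), np.float64(21.028719535889202), ((333.0, 184.99996948242188), (28.225690841674805, 31.19681739807129), 68.19859313964844))
[array([313.36797762, 226.9946018 ]), array([313.26191078, 220.97148127]), array([313.71534335, 246.72014121])]
```

View pics/w9.png

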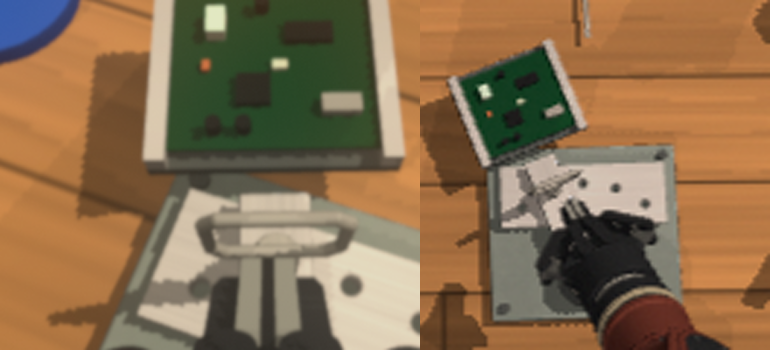

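```bash
python3 -c "
from rig import ctrl
print(ctrl.sign_off())"
```

```text
the job is handed in; nothing more can be done
None
```

The swing arm is now one hole over on the magnifier's side (+0.349 rad), with the pin home by camera and force readings, the gripper clear of everything, and the job handed in at about 16.5 s.

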